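# Charge the colour mill with milling balls and start it

## Robot

A 6-joint arm with a two-finger parallel gripper is mounted at the origin on the work surface. World frame = base frame: x ahead of the robot, y to its left, z up, the work surface at z = 0. Lengths are in mm, angles in rad, forces in N, time in s.
With the tool pointing down it reaches from about 275 to 1000 mm from the base axis. Payload 8.4 kg.
Tool frame: the origin (TCP) lies at the very end of the fingers, on their centre line; the grasp point (between the pads) lies 19 mm behind it; z points along the fingers, y is the line along which they close (so a half turn about z gives the same grasp; the last joint's range is limited). The gripper opens to 85 mm and grips with 20 to 120 N. Pads are 22 mm wide; open, the fingers measure 114 mm over their backs; the gripper's body (76 mm by 85 mm) begins 54 mm behind the grasp point. The pads swing forward as they close: fully open they stand 13 mm farther back than shut.
Start: joints at [-1.249, 0.353, 1.633, -0, 1.155, -0.002], TCP at [198.856, -592.524, 231.281] pointing down, gripper open.
Joint ranges: [-2.63, 2.63], [-0.92, 2.1], [0.06, 2.66], [-1.3, 4.44], [0, 2.69], [-3.02, 3.02]. Speed limits (rad/s): [2.22, 2.22, 2.79, 3.14, 3.14, 3.14].

## Interface

Orientations are given as [roll, pitch, yaw] about the fixed x, y, z axes, in that order (R = Rz(yaw) Ry(pitch) Rx(roll)).
In Python, from rig import telemetry, imaging, r gives the robot as it stands. The module is installed in compiled form; this text tells all that it offers.
- The arm moves only by the tool step_arm, never from a script. Its argument "moves" is a list of rows, each a list of 3 entries, a list of its own where there are three numbers: the turn, a rotation vector about the tool's x, y, z scaled (see below), then the shift along the tool's x, y, z scaled (see below), then the opening, from -1 (shut) to 1 (fully open). A call has 1 to 8 rows; each row is the pose to reach, as a shift and turn from the pose commanded when the call began, along the tool's axes at that moment; what a row does not reach only later rows make up. The controller multiplies each number of a shift by 200 mm and each number of a turn by 45 degrees. A row lasts 1/10 s, in which the tool goes at most 50 mm and 8.59 degrees, less where a joint would pass 70% of its speed; a pose out of reach is approached as far as the arm can. A call with a number of a shift or a turn outside -1 to 1 is refused whole. A call with a gripper value outside its range is refused whole. The fingers move at their own pace and stop on an object; "squeeze" is the grip in N (left out, the last holds). Time passes only in rows, so rows that repeat a pose let the fingers close. It gives the time, the measured TCP pose, the force, the opening and the grip force at its end, in the units of the state.
- telemetry.sense(): the state, without advancing time (a new reading comes with each control period).
- imaging.grab_frame(name): name is "scene" or "top" or "wrist"; returns the picture (400x640x3 uint8, red, green, blue); there is no depth.
- imaging.calibration(name): a dict with "fx", "fy", "cx", "cy" (pixels), "cam_to_world" (4x4, takes a point from camera to world coordinates). Camera axes: x right, y up, looking along -z (the intrinsics and any distortion apply to the point x, -y, -z); pixel columns grow to the right and rows downward; lengths in mm; the calibration is good to about 2 mm. A picture is of the moment at which its call begins: read the wrist's pose just before it. calibration takes no time and is no camera call; for the wrist camera it gives the pose at the moment of the call.
- r.sign_off(): hands the job in; it is judged then, once.
Trained networks look in the newest picture that a camera, given by its name, has taken for a name from the list of things; names that differ only in an ending like _2 or _b are one class to them, and where a whole thing is asked for, a point or a joint stands for the part that bears it (a point fixed in the world has none). Each returns a list of dicts, best first, with "conf" (0 to 1); they miss things now and then, are a little off and sometimes report something else, mostly with a low value. They report only what shows in the picture. A call takes as long as a camera call. They do not tell look-alikes from the thing itself.
- imaging.recognise(camera, name): "extent" ([left, top, width, height] in pixels, round what is visible of it).
- imaging.mark_of(camera, name): "xy" ([column, row] in pixels: a listed point, or the origin of a listed thing).
The state is a dict: "clock": time; "qpos": joint angles; "qvel": joint speeds; "joint_efforts": joint torques, N m; "eef_pos": TCP position; "tcp_rot": TCP orientation; "contact_force": force on the tool from outside, world axes, zero at the start; "wrist_torque": the same for the moment, N m; "opening": opening from 0.0 (shut) to 1.0 (fully open); "grasp_force": force on a finger pad.
Only numpy, scipy, OpenCV 4.12 (cv2) and the standard library are available. Lean on these libraries where they do the work, as an engineer would, in place of code of your own. Each camera call takes 0.05 s, during which the arm holds its last target. There are 200 camera calls.

## Task

Use the scoop to move all five white porcelain balls from the grey bin into the mill's jar without touching them with your fingers, then stand the scoop upright back on the bench. Then start the mill from its control box: press fully and let go the square key, then the long bar key, then the round key, one at a time; do not press the cross-shaped key, and press no key before the balls are in. Leave the vase, bottles, pots and box on the bench as they are.

Things in the scene. Friction and masses are not known exactly. Their poses are not given: they have to be found in the camera images.
- scoop: Steel hand scoop, upright wooden handle. Origin: underside of its flat floor; z up, x forward to the open lip. Bowl 66 mm wide (y); floor 2.5 mm thick, from the back wall at x = -45 mm to the lip at x = +60 mm; walls 30 mm high at the back and, up to x = +25 mm, at the sides; bare plate ahead of that. Rearmost face (handle) x = -59 mm. About 0.22 kg. It starts standing on the bench.
- scoop_grip (a point): Grip point on the scoop's handle, a vertical wooden post behind the bowl: 14 mm thick in scoop x, 40 mm wide in y, from the underside up to z = 125 mm. The point is its centre, at scoop x = -52 mm, z = 95 mm; axes as the scoop's. Pinch the 14 mm thickness, closing along scoop x.
- bin: Fixed grey open-topped trough, 270 mm long (x), 90 mm wide (y), 45 mm high, walls and floor 5 mm thick (inside 260 x 80 mm). Origin: centre of its underside. Its floor is flat from x = -130 to +108 mm, then a plain 60 degree ramp rises to the +x end wall. The balls start at x > 0, the -x half is empty: let the scoop down there and push it along +x. It stands at the robot's left or right.
- ball0: White porcelain milling ball, 26 mm across, about 30 g, rolls; origin at its centre.
- ball1: White porcelain milling ball, 26 mm across, about 30 g, rolls; origin at its centre.
- ball2: White porcelain milling ball, 26 mm across, about 30 g, rolls; origin at its centre.
- ball3: White porcelain milling ball, 26 mm across, about 30 g, rolls; origin at its centre.
- ball4: White porcelain milling ball, 26 mm across, about 30 g, rolls; origin at its centre.
- mill: Fixed jar mill: a grey housing 160 x 160 mm, 55 mm high, with a white porcelain jar on top, centred on it. Origin: centre of the housing's underside. The jar is open at the top: outside radius 67 mm, inside radius 62 mm, rim 135 mm and inner floor 66 mm above the bench.
- panel: Fixed control box of the mill, 150 mm (x) by 170 mm (y), 45 mm high; origin: centre of its underside. Four keys sit on its top in a 2 x 2 grid, at x = +-35 mm, y = +-40 mm; which key sits where varies. It stands on the other side from the bin.
- top_square (a point): Centre of the top face of the control box's square key: a square cap, 34 x 34 mm, black, standing 16 mm proud of its surround; about 67 mm above the bench when up. Pressed straight down.
- top_bar (a point): Centre of the top face of the control box's bar key: a long bar-shaped cap, 18 x 52 mm (long across the control box's y), black, standing 16 mm proud of its surround; about 67 mm above the bench when up. Pressed straight down.
- top_round (a point): Centre of the top face of the control box's round key: a round cap, 38 mm across, black, standing 16 mm proud of its surround; about 67 mm above the bench when up. Pressed straight down.
- top_cross (a point): Centre of the top face of the control box's cross key: a cross-shaped (plus sign) cap, 46 mm across with arms 14 mm wide, black, standing 16 mm proud of its surround; about 67 mm above the bench when up. Pressed straight down.
- key_square (a joint): How far the square key is pushed down (m): 0 up, 0.006 at its stop. Counts as pressed beyond 0.004. It starts to give at 1.5 N, reaches the stop at 5 N, and springs back up.
- key_bar (a joint): How far the bar key is pushed down (m): 0 up, 0.006 at its stop. Counts as pressed beyond 0.004. It starts to give at 1.5 N, reaches the stop at 5 N, and springs back up.
- key_round (a joint): How far the round key is pushed down (m): 0 up, 0.006 at its stop. Counts as pressed beyond 0.004. It starts to give at 1.5 N, reaches the stop at 5 N, and springs back up.
- key_cross (a joint): How far the cross key is pushed down (m): 0 up, 0.006 at its stop. Counts as pressed beyond 0.004. It starts to give at 1.5 N, reaches the stop at 5 N, and springs back up.
- vase: Bystander, loose, to be left alone: orange porcelain vase, 190 mm tall, 92 mm across at its widest. Origin: centre of its underside.
- flask: Bystander, loose, to be left alone: amber glass bottle, 60 mm across, 150 mm tall. Origin: centre of its underside.
- inkpot: Bystander, loose, to be left alone: small clear glass jar with a black lid, 48 mm across, 60 mm tall. Origin: centre of its underside.
- squeezer: Bystander, loose, to be left alone: small white plastic bottle, 44 mm across, 100 mm tall. Origin: centre of its underside.
- brushpot: Bystander, loose, to be left alone: blue ceramic cup, 76 mm across at the rim, 100 mm tall. Origin: centre of its underside.
- redbox: Bystander, loose, to be left alone: open red wooden box, 130 x 170 x 60 mm. Origin: centre of its underside.
Not all that is in view belongs to the job. Several things have the shape of the mill; the one meant has the colours described above.

How it is judged:
By the outcome, as a careful person would: the job done as asked, in the order asked, and still so for the second after the job is handed in, with the robot touching nothing.
It also fails if it takes over 72 s, if anything falls off the work surface, if the arm or the gripper's body presses on something with over 40 N, if the wrist force passes 120 N, or if a joint passes its speed limit or range.

## Working session

There is one attempt and no reset: what is moved stays moved. The work goes in short steps, Python scripts to look and compute and a tool call to move; the robot and the scene stay as the last step left them, time stands still between calls to the robot, and variables do not carry over. Pictures are saved under pics/ and viewed, at most 10 in all, crops included, and the job is handed in when it is done.

Besides the shell and the picture viewer there is one more tool, called after "Call:" as name(argument=value, ...), one argument or row to a line, values as JSON. step_arm: Moves the arm, as the interface text tells. Its arguments: {"type":"object","properties":{"moves":{"type":"array"},"squeeze":{"type":"number"}},"required":["moves"]}

```bash
mkdir -p pics; ls
python3 - <<'E'
from rig import telemetry, imaging, r
import cv2,numpy as np
s=telemetry.sense();print({k:np.round(v,3).tolist() for k,v in s.items()})
for c in ["scene","top"]:
    im=imaging.grab_frame(c);cv2.imwrite(f"pics/{c}0.png",im[:,:,::-1])
    k=imaging.calibration(c);print(c,{a:np.round(b,3).tolist() for a,b in k.items()})
    for n in ["scoop","scoop_grip","bin","ball0","mill","panel","top_square","top_bar","top_round","top_cross"]:
        print(n,[(np.round(d["xy"]).tolist(),round(d["conf"],2)) for d in imaging.mark_of(c,n)][:6])
E
```

```text
pics
{'clock': 0.0, 'qpos': [-1.249, 0.354, 1.634, -0.0, 1.155, -0.002], 'qvel': [0.001, -0.001, -0.001, -0.0, 0.0, -0.001], 'joint_efforts': [0.004, -60.524, -34.206, 0.0, 0.009, 0.0], 'eef_pos': [198.701, -592.051, 230.552], 'tcp_rot': [-3.14, 0.0, 0.324], 'contact_force': [-0.095, -0.674, 0.198], 'wrist_torque': [0.051, -0.025, -0.004], 'grasp_force': 0.0, 'opening': 1.003}
scene {'fx': 441.663, 'fy': 441.663, 'cx': 330.184, 'cy': 197.958, 'cam_to_world': [[0.844, -0.409, 0.348, 1022.47], [0.536, 0.665, -0.519, -795.783], [-0.019, 0.625, 0.781, 1220.467], [0.0, 0.0, 0.0, 1.0]]}
scoop [([319.0, 201.0], 0.58), ([384.0, 149.0], 0.31)]
scoop_grip [([305.0, 182.0], 0.84)]
bin [([385.0, 152.0], 0.6)]
ball0 [([385.0, 144.0], 0.59), ([399.0, 137.0], 0.56), ([396.0, 146.0], 0.47), ([390.0, 138.0], 0.45), ([320.0, 203.0], 0.24)]
mill [([380.0, 223.0], 0.87), ([336.0, 126.0], 0.7), ([210.0, 245.0], 0.61)]
panel [([273.0, 282.0], 0.81)]
top_square [([274.0, 280.0], 0.69), ([287.0, 261.0], 0.56), ([384.0, 146.0], 0.17)]
top_bar [([276.0, 287.0], 0.42)]
top_round [([267.0, 254.0], 0.65)]
top_cr
[... 192 characters left out ...]
999, 1701.829], [0.0, 0.0, 0.0, 1.0]]}
scoop [([311.0, 219.0], 0.9), ([362.0, 144.0], 0.59)]
scoop_grip [([313.0, 238.0], 0.96)]
bin [([231.0, 200.0], 0.68), ([391.0, 210.0], 0.67), ([404.0, 197.0], 0.25), ([387.0, 219.0], 0.23)]
ball0 [([211.0, 192.0], 0.55), ([220.0, 204.0], 0.42), ([223.0, 192.0], 0.42), ([214.0, 204.0], 0.41), ([214.0, 191.0], 0.41)]
mill [([391.0, 272.0], 0.73), ([220.0, 256.0], 0.71), ([304.0, 166.0], 0.58)]
panel [([394.0, 212.0], 0.67), ([254.0, 146.0], 0.58)]
top_square [([383.0, 204.0], 0.48)]
top_bar [([404.0, 197.0], 0.38), ([305.0, 168.0], 0.23), ([220.0, 200.0], 0.16)]
top_round [([383.0, 222.0], 0.46), ([311.0, 221.0], 0.27)]
top_cross [([406.0, 215.0], 0.49)]
```

Run:
```python
import cv2
im=cv2.imread("pics/top0.png")[90:320,150:470];cv2.imwrite("pics/topc.png",cv2.resize(im,(800,575),interpolation=cv2.INTER_CUBIC))
im=cv2.imread("pics/scene0.png")[80:330,150:470];cv2.imwrite("pics/scenec.png",cv2.resize(im,(768,600),interpolation=cv2.INTER_CUBIC))
```

```text
(no output)
```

View pics/topc.png

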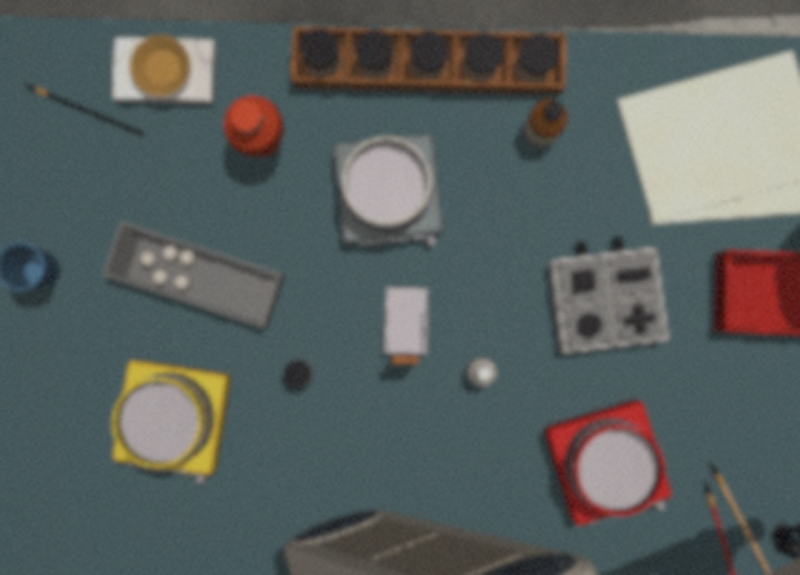

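View pics/scenec.png

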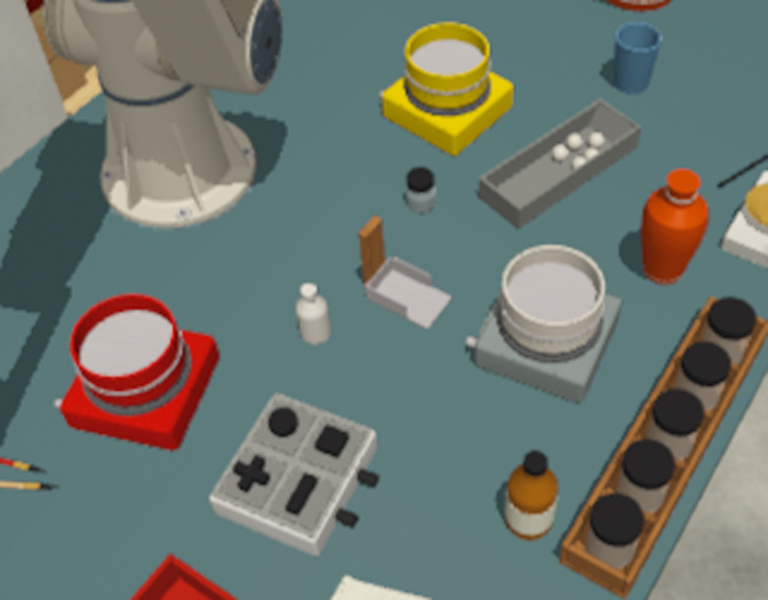

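The top picture shows the grey mill at crop (388,190), scoop (405,320) with its lip up (+x), bin (195,275) with balls in its left (+y) half, and panel (608,300). On the panel the square key is at (583,280), bar (632,275), round (590,325) and cross (638,318). The scene picture agrees: the grey/white mill is the one on the right, next to the scoop; the red and yellow ones are decoys.

```bash
cat > h.py <<'E'
from rig import telemetry, imaging, r
import cv2,numpy as np
from scipy.spatial.transform import Rotation as R
def ray(c,p,k=None):
    k=k or imaging.calibration(c);T=np.array(k["cam_to_world"])
    d=T[:3,:3]@np.array([(p[0]-k["cx"])/k["fx"],-(p[1]-k["cy"])/k["fy"],-1]);return T[:3,3],d/np.linalg.norm(d)
def onz(c,p,z,k=None):
    o,d=ray(c,p,k);return o+d*(z-o[2])/d[2]
def tri(rays):
    A=sum(np.eye(3)-np.outer(d,d) for o,d in rays);b=sum((np.eye(3)-np.outer(d,d))@o for o,d in rays)
    return np.linalg.solve(A,b)
def proj(c,P,k=None):
    k=k or imaging.calibration(c);T=np.linalg.inv(np.array(k["cam_to_world"]));q=T[:3,:3]@np.asarray(P)+T[:3,3]
    return np.array([k["cx"]-k["fx"]*q[0]/q[2],k["cy"]+k["fy"]*q[1]/q[2]])
def go(P,rpy):
    "shift and turn numbers, tool axes, from measured pose to target"
    s=telemetry.sense();R0=R.from_euler('xyz',s["tcp_rot"]);R1=R.from_euler('xyz',rpy)
    return np.round(np.degrees((R0.inv()*R1).as_rotvec())/45,4),np.round(R0.inv().apply(np.array(P)-s["eef_pos"])/200,4)
E
python3 - <<'E'
from h import *
f=np.array([.4,.4])
cr=lambda x,y:(150+x*.4-.3,90+y*.4-.3)
for n,p,z in [("binFL",cr(122,222),45),("binFR",cr(283,272),45),("binNR",cr(265,330),45),("binNL",cr(103,278),45),("jar",cr(388,185),135),
 ("sq",cr(583,280),67),("bar",cr(633,274),67),("rnd",cr(590,325),67),("crs",cr(638,318),67),("grip",(313,238),95),("scoop",(311,219),0),
 ("flask",cr(545,130),60),("vase",cr(253,140),80),("ink",cr(297,375),50),("sqz",cr(480,373),80)]:
    print(n,np.round(onz("top",p,z)))
for n,a,b in [("grip",(313,238),(305,182)),("scoop",(311,219),(319,201)),("sq",(383,204),(287,261)),("rnd",(383,222),(267,254)),("bar",(404,197),(276,287)),("crs",(406,215),(255,275)),("mill",(304,166),(380,223))]:
    print(n,np.round(tri([ray("top",a),ray("scene",b)])))
k=imaging.calibration("wrist");s=telemetry.sense();T=np.array(k["cam_to_world"]);print(k["fx"],k["cx"],k["cy"])
R0=R.from_euler('xyz',s["tcp_rot"]);print("cam in tool",R0.inv().apply(T[:3,3]-s["eef_pos"]),(R0.inv()*R.from_matrix(T[:3,:3])).as_matrix().round(3))
for P,rpy in [([420,-25,300],[np.pi,0,np.pi/2])]: print(go(P,rpy))
E
```

```text
binFL [607. 432.  45.]
binFR [534. 173.  45.]
binNR [441. 199.  45.]
binNL [517. 459.  45.]
jar [665.   7. 135.]
sq [ 532. -301.   67.]
bar [ 543. -379.   67.]
rnd [ 462. -313.   67.]
crs [ 474. -388.   67.]
grip [384. -30.  95.]
scoop [458. -20.   0.]
flask [ 769. -238.   60.]
vase [738. 222.  80.]
ink [371. 145.  50.]
sqz [ 383. -141.   80.]
grip [392. -24.  73.]
scoop [457. -21.   8.]
sq [ 525. -301.   62.]
rnd [ 453. -306.   48.]
bar [ 551. -385.   62.]
crs [ 481. -391.   74.]
mill [677.  15.  -6.]
334.20556230627983 316.427778784637 199.278289713057
cam in tool [  81.67498971   -1.4636175  -143.82053664] [[-0.     0.948  0.318]
 [ 1.     0.001 -0.001]
 [-0.001  0.318 -0.948]]
(array([-0.    , -0.    , -1.5877]), array([ 1.9511, -2.3384, -0.3435]))
```

Call:
step_arm(
  moves=[
    [[0,0,-0.9],[1,-1,-0.34],1],
    [[0,0,-0.9],[1,-1,-0.34],1],
    [[0,0,-0.9],[1,-1,-0.34],1],
    [[0,0,-0.9],[1,-1,-0.34],1],
    [[0,0,-0.9],[1,-1,-0.34],1],
    [[0,0,-0.9],[1,-1,-0.34],1],
    [[0,0,-0.9],[1,-1,-0.34],1],
  ],
)

```text
clock: 1.8
eef_pos: [326.7, -336.2, 300.9]
tcp_rot: [3.139, -0.001, 1.034]
contact_force: [-0.0, -0.9, 0.2]
opening: 1.001
grasp_force: 0.0
```

Run:
```python
from h import *
print(telemetry.sense()["eef_pos"],telemetry.sense()["qpos"],go([400,-60,300],[np.pi,0,np.pi/2]))
```

```text
[ 326.6906596  -336.20633674  300.85434546] [-8.03935989e-01  3.64142846e-02  1.87030160e+00  1.42729808e-03
  1.23279895e+00 -2.67850487e-01] (array([ 3.200e-03, -1.000e-04, -6.832e-01]), array([ 1.3743, -0.3909,  0.0044]))
```

Call:
step_arm(
  moves=[
    [[0,0,-0.68],[0.9,-0.2,0],1],
    [[0,0,-0.68],[0.9,-0.2,0],1],
    [[0,0,-0.68],[0.9,-0.2,0],1],
    [[0,0,-0.68],[0.9,-0.2,0],1],
    [[0,0,-0.68],[0.9,-0.2,0],1],
  ],
)

```text
clock: 2.3
eef_pos: [383.8, -161.7, 299.3]
tcp_rot: [3.141, -0.001, 1.571]
contact_force: [1.6, -0.2, -0.2]
opening: 0.999
grasp_force: 0.0
```

Run:
```python
from h import *
print(telemetry.sense()["eef_pos"],telemetry.sense()["tcp_rot"],go([400,-60,300],[np.pi,0,np.pi/2]))
```

```text
[ 383.84276699 -161.74272291  299.29986887] [ 3.14105363e+00 -7.18492274e-04  1.57075808e+00] (array([ 0.0007, -0.0009, -0.    ]), array([ 0.5087,  0.0808, -0.0031]))
```

```bash
cat > look.py <<'E'
from h import *
import sys,pickle
def look(tag,names):
    k=imaging.calibration("wrist");im=imaging.grab_frame("wrist");cv2.imwrite(f"pics/w{tag}.png",im[:,:,::-1])
    out={"k":k}
    for n in names:
        out[n]=[(d["xy"],round(d["conf"],2)) for d in imaging.mark_of("wrist",n)][:5]
        print(n,[(np.round(a,1).tolist(),c) for a,c in out[n]])
    pickle.dump(out,open(f"w{tag}.pkl","wb"))
look(sys.argv[1],sys.argv[2:])
E
python3 look.py A scoop scoop_grip mill panel top_square top_round
```

```text
scoop [([375.4, 39.8], 0.79)]
scoop_grip [([337.4, 23.2], 0.84)]
mill [([561.6, 8.7], 0.74), ([223.6, 275.3], 0.58)]
panel [([395.2, 274.6], 0.63)]
top_square [([318.1, 140.3], 0.75), ([432.3, 269.2], 0.74), ([337.6, 25.6], 0.56)]
top_round [([382.2, 282.7], 0.73), ([558.0, 9.9], 0.22)]
```

Call:
step_arm(
  moves=[
    [[0,0,0],[0.55,0.08,0],1],
    [[0,0,0],[0.55,0.08,0],1],
    [[0,0,0],[0.55,0.08,0],1],
    [[0,0,0],[0.55,0.08,0],1],
  ],
)

```text
clock: 3.05
eef_pos: [399.9, -53.8, 299.3]
tcp_rot: [-3.142, 0.0, 1.567]
contact_force: [0.7, -0.7, 1.3]
opening: 0.999
grasp_force: 0.0
```

```bash
python3 look.py B scoop scoop_grip mill bin
python3 - <<'E'
from h import *
import pickle
a=pickle.load(open("wA.pkl","rb"));b=pickle.load(open("wB.pkl","rb"))
for n in ["scoop","scoop_grip","mill"]:
    if a[n] and b[n]: 
        for x,_ in a[n][:2]:
            print(n,tri([ray("",x,a["k"]),ray("",b[n][0][0],b["k"])]).round(1))
E
```

```text
scoop [([359.7, 131.2], 0.91), ([526.3, 100.1], 0.34)]
scoop_grip [([318.8, 141.2], 0.72), ([305.7, 218.4], 0.23)]
mill [([223.5, 335.4], 0.93), ([531.1, 103.2], 0.7)]
bin [([306.5, 220.3], 0.6), ([320.0, 140.4], 0.22)]
scoop [454.3 -25.1   4.5]
scoop_grip [402.1 -23.1 101.9]
mill [396.4 -49.9 382.8]
mill [ 249.2 -340.2   13.5]
```

View pics/wB.png

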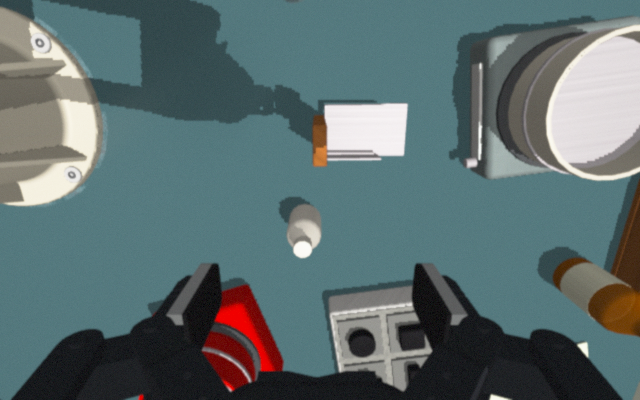

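The wrist picture shows the scoop's plate spanning (325,104) to (407,157), with the handle post at (320,140). The squeezer bottle is below it at (304,230) and the grey mill at the right edge.

Run:
```python
from h import *
import pickle
k=pickle.load(open("wB.pkl","rb"))["k"]
for p,z in [((407,103),2.5),((404,157),2.5),((325,104),30),((302,247),100),((304,230),60)]: print(onz("",p,z,k).round(1))
im=cv2.imread("pics/wB.png");hsv=cv2.cvtColor(im,cv2.COLOR_BGR2HSV)
m=((hsv[...,0]<18)&(hsv[...,1]>120)&(hsv[...,2]>120)).astype(np.uint8);m[:,:290]=0;m[:,340:]=0;m[:90]=0;m[180:]=0
c,_=cv2.findContours(m,0,2);c=max(c,key=cv2.contourArea);print(cv2.boundingRect(c));a=cv2.minAreaRect(c);print(a)
for z in (110,125): 
    x,y,w,h=cv2.boundingRect(c);print([onz("",q,z,k).round(1).tolist() for q in [(x,y),(x+w,y),(x,y+h),(x+w,y+h)]])
print(proj("",[402,-24,125],k),go([400,-24,200],[np.pi,0,np.pi/2-.03]))
```

```text
[514.    9.6   2.5]
[515.7 -59.7   2.5]
[409.5  10.1  30. ]
[ 382.3 -143.2  100. ]
[ 383.2 -139.7   60. ]
(313, 127, 14, 39)
((319.5, 146.0), (38.0, 13.0), 90.0)
[[396.0, -7.9, 110.0], [409.7, -8.0, 110.0], [395.7, -46.9, 110.0], [409.9, -47.0, 110.0]]
[[396.2, -6.2, 125.0], [409.3, -6.3, 125.0], [395.9, -43.5, 125.0], [409.5, -43.6, 125.0]]
[319.23730134 145.92736406] (array([-0.0002,  0.0004,  0.0281]), array([0.1585, 0.0006, 0.4962]))
```

Call:
step_arm(
  moves=[
    [[0,0,0],[0.145,0.015,0.1],1],
    [[0,0,0],[0.145,0.015,0.3],1],
    [[0,0,0],[0.145,0.015,0.5],1],
    [[0,0,0],[0.145,0.015,0.7],1],
    [[0,0,0],[0.145,0.015,0.8],1],
    [[0,0,0],[0.145,0.015,0.9],1],
    [[0,0,0],[0.145,0.015,0.9],1],
  ],
)

```text
clock: 4.0
eef_pos: [401.2, -26.3, 117.3]
tcp_rot: [-3.137, -0.0, 1.563]
contact_force: [0.1, -0.5, -0.4]
opening: 1.0
grasp_force: 0.0
```

Run:
```python
from h import *
print(go([403,-25,76],[np.pi,0,np.pi/2]))
```

```text
(array([-0.0059, -0.0002, -0.0097]), array([0.0063, 0.0101, 0.2064]))
```

Call:
step_arm(
  moves=[
    [[-0.006,0,-0.01],[0.006,0.01,0.12],1],
    [[-0.006,0,-0.01],[0.006,0.01,0.205],1],
    [[-0.006,0,-0.01],[0.006,0.01,0.205],1],
    [[-0.006,0,-0.01],[0.006,0.01,0.205],-1],
    [[-0.006,0,-0.01],[0.006,0.01,0.205],-1],
    [[-0.006,0,-0.01],[0.006,0.01,0.205],-1],
    [[-0.006,0,-0.01],[0.006,0.01,0.205],-1],
    [[-0.006,0,-0.01],[0.006,0.01,0.205],-1],
  ],
  squeeze=60,
)

```text
clock: 4.8
eef_pos: [404.7, -24.3, 78.7]
tcp_rot: [3.137, 0.0, 1.573]
contact_force: [-7.1, 0.5, 28.1]
opening: 0.16
grasp_force: 58.1
```

Call:
step_arm(
  moves=[
    [[0,0,0],[0,0,0],-1],
    [[0,0,0],[0,0,0],-1],
    [[0,0,0],[0,0,0],-1],
    [[0,0,0],[0,0,0],-1],
    [[0,0,0],[0,0,0],-1],
  ],
)

```text
clock: 5.3
eef_pos: [404.8, -24.3, 78.8]
tcp_rot: [3.137, 0.0, 1.573]
contact_force: [-2.7, -0.4, 9.8]
opening: 0.156
grasp_force: 58.7
```

Call:
step_arm(
  moves=[
    [[0,0,0],[0,0,-0.05],-1],
    [[0,0,0],[0,0,-0.2],-1],
    [[0,0,0],[0,0,-0.4],-1],
    [[0,0,0],[0,0,-0.6],-1],
    [[0,0,-0.1],[0.1,0.05,-0.8],-1],
    [[0,0,-0.3],[0.3,0.15,-0.95],-1],
    [[0,0,-0.5],[0.5,0.25,-1],-1],
    [[0,0,-0.7],[0.6,0.35,-1],-1],
  ],
  squeeze=90,
)

```text
clock: 6.1
eef_pos: [475.3, 98.8, 281.7]
tcp_rot: [3.133, 0.003, 2.108]
contact_force: [0.1, -0.7, -2.6]
opening: 0.148
grasp_force: 88.3
```

Run:
```python
from h import *
print(telemetry.sense()["qpos"],go([551,189,280],[np.pi,0,np.radians(164)]))
```

```text
[ 2.01929754e-01  7.73800441e-02  1.86952156e+00 -2.53988768e-05
  1.18509761e+00 -3.35604126e-01] (array([ 0.0094,  0.0082, -0.96  ]), array([0.1935, 0.5559, 0.0132]))
```

Call:
step_arm(
  moves=[
    [[0.01,0.008,-0.95],[0.2,0.55,0.01],-1],
    [[0.01,0.008,-0.95],[0.2,0.55,0.01],-1],
    [[0.01,0.008,-0.95],[0.2,0.55,0.01],-1],
    [[0.01,0.008,-0.95],[0.2,0.55,0.01],-1],
    [[0.01,0.008,-0.95],[0.2,0.55,0.01],-1],
    [[0.01,0.008,-0.95],[0.2,0.55,0.01],-1],
    [[0.01,0.008,-0.95],[0.2,0.55,0.01],-1],
  ],
)

```text
clock: 6.8
eef_pos: [548.1, 185.9, 277.1]
tcp_rot: [-3.138, -0.004, 2.843]
contact_force: [0.1, 0.5, -2.2]
opening: 0.152
grasp_force: 89.0
```

```bash
python3 look.py C bin ball0 scoop mill
python3 - <<'E'
from h import *
s=telemetry.sense();print(s["eef_pos"],s["tcp_rot"],s["contact_force"])
E
```

```text
bin [([415.1, 107.2], 0.55)]
ball0 [([436.4, 88.8], 0.9), ([490.4, 110.2], 0.71), ([457.4, 122.6], 0.69), ([466.4, 91.3], 0.59), ([438.5, 128.7], 0.57)]
scoop [([392.5, 212.3], 0.86), ([492.2, 105.9], 0.2)]
mill [([223.5, 273.9], 0.82)]
[548.3804392  185.83333606 277.12512618] [-3.13813704 -0.00387393  2.84547184] [ 0.35751345  0.27512175 -2.3466495 ]
```

View pics/wC.png

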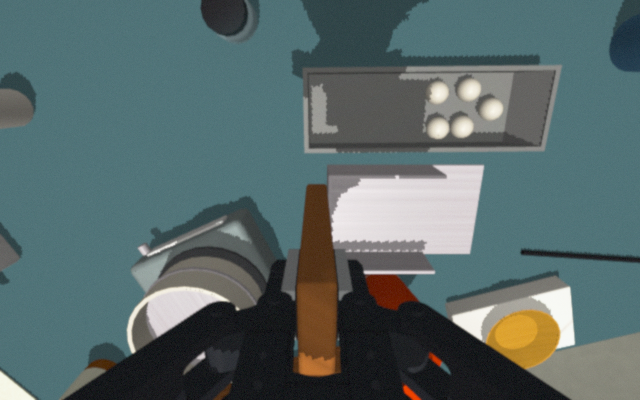

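Picture C shows the bin with corners (304,68), (562,66), (547,152), (305,152) and five balls in its right half around (436–490, 89–129). The ramp is at the right end, and the scoop is held level at (330–484, 165–272).

Run:
```python
from h import *
import pickle
o=pickle.load(open("wC.pkl","rb"));k=o["k"]
C=np.array([onz("",p,45,k) for p in [(304,68),(562,66),(547,152),(305,152)]])[:,:2];print(C.round(1))
c=C.mean(0);ex=(C[1]-C[0]+C[2]-C[3]);L=np.linalg.norm(ex)/2;th=np.arctan2(ex[1],ex[0]);ey=C[0]-C[3]+C[1]-C[2]
print("centre",c,"yaw",np.degrees(th),"L",L,"W",np.linalg.norm(ey)/2,"yaw2",np.degrees(np.arctan2(-ey[0],ey[1])))
Rb=np.array([[np.cos(th),np.sin(th)],[-np.sin(th),np.cos(th)]])
for p,_ in o["ball0"]: print(Rb@(onz("",p,18,k)[:2]-c))
# scoop in tool: lip corners
s=telemetry.sense();R0=R.from_euler('xyz',s["tcp_rot"])
for p in [(484,166),(471,253)]:
    q=onz("",p,s["eef_pos"][2]-78.8+2.5,k);print("lip tool",R0.inv().apply(q-s["eef_pos"]))
for bx in (-117,-110):
  for z in (200,):
    P=c+Rb.T@np.array([bx,0]);print(P,go([*P,z],[np.pi,0,th+np.pi/2]))
```

```text
[[445.7 203.5]
 [523.3 461.5]
 [610.6 438.4]
 [530.4 177.5]]
centre [527.49048316 320.24243978] yaw 73.09169274633987 L 271.16175075479526 W 89.49522108423486 yaw2 74.08286074273535
[14.5321086  23.09796015]
[79.82703415 -0.81909264]
[ 43.28765404 -14.82509229]
[49.11857814 20.24226965]
[ 21.84077974 -21.8269641 ]
lip tool [ 32.41053436 113.2667271   76.03517761]
lip tool [-32.33713937 113.67516021  75.78293525]
[493.46209577 208.30018301] (array([-0.0044, -0.0049, -0.0013]), array([0.2939, 0.0287, 0.3867]))
[495.49798219 214.99758299] (array([-0.0044, -0.0049, -0.0013]), array([0.294 , 0.0637, 0.3865]))
```

Call:
step_arm(
  moves=[
    [[-0.004,-0.005,-0.008],[0.15,0.014,0.1],-1],
    [[-0.004,-0.005,-0.008],[0.294,0.029,0.2],-1],
    [[-0.004,-0.005,-0.008],[0.294,0.029,0.4],-1],
    [[-0.004,-0.005,-0.008],[0.294,0.029,0.6],-1],
    [[-0.004,-0.005,-0.008],[0.294,0.029,0.64],-1],
    [[-0.004,-0.005,-0.008],[0.294,0.029,0.64],-1],
  ],
)

```text
clock: 7.65
eef_pos: [492.6, 208.0, 148.5]
tcp_rot: [-3.14, -0.002, 2.853]
contact_force: [0.2, 0.1, -2.0]
opening: 0.153
grasp_force: 88.9
```

```bash
cat >> h.py <<'E'
C=np.array([527.5,320.2]);TH=np.radians(73.4)
def binP(x,y,z): return [*(C+np.array([[np.cos(TH),-np.sin(TH)],[np.sin(TH),np.cos(TH)]])@[x,y]),z]
def inbin(): 
    s=telemetry.sense();d=s["eef_pos"][:2]-C;return [d@[np.cos(TH),np.sin(TH)],d@[-np.sin(TH),np.cos(TH)],s["eef_pos"][2]]
E
python3 - <<'E'
from h import *
s=telemetry.sense();print(inbin(),s["tcp_rot"]);print(go(binP(-117,0,86),[np.pi,0,TH+np.pi/2]))
E
```

```text
[np.float64(-117.51737114945693), np.float64(1.3682010655801662), np.float64(148.5226042828829)] [-3.13951864e+00 -2.17744080e-03  2.85280743e+00]
(array([-0.0026, -0.0028,  0.0012]), array([-0.0075,  0.0032,  0.3126]))
```

Call:
step_arm(
  moves=[
    [[0,0,0],[-0.007,0.003,0.12],-1],
    [[0,0,0],[-0.007,0.003,0.22],-1],
    [[0,0,0],[-0.007,0.003,0.28],-1],
    [[0,0,0],[-0.007,0.003,0.31],-1],
    [[0,0,0],[-0.007,0.003,0.31],-1],
  ],
)

```text
clock: 8.15
eef_pos: [495.2, 208.6, 87.6]
tcp_rot: [-3.141, 0.0, 2.853]
contact_force: [-0.3, -0.3, -2.6]
opening: 0.152
grasp_force: 88.9
```

Run:
```python
from h import *
s=telemetry.sense();print(inbin(),s["tcp_rot"],s["contact_force"]);print(go(binP(-117,0,85),[np.pi,0,TH+np.pi/2]))
```

```text
[np.float64(-116.21431794214237), np.float64(-0.8972332632540443), np.float64(87.5952494939144)] [-3.14140047e+00  1.30114884e-04  2.85321762e+00] [-0.34250847 -0.33105271 -2.57894626]
(array([-0.0002,  0.0002,  0.0017]), array([ 0.0045, -0.0039,  0.013 ]))
```

Call:
step_arm(
  moves=[
    [[0,0,0],[0.003,0,0.008],-1],
    [[0,0,0],[0.003,0,0.015],-1],
    [[0,0,0],[0.003,0,0.018],-1],
    [[0,0,0],[0.003,0,0.018],-1],
  ],
)

```text
clock: 8.55
eef_pos: [494.5, 208.7, 84.0]
tcp_rot: [3.142, 0.001, 2.854]
contact_force: [-0.3, -0.4, 0.2]
opening: 0.15
grasp_force: 89.4
```

Call:
step_arm(
  moves=[
    [[0,0,0],[0,0.03,0],-1],
    [[0,0,0],[0,0.07,0],-1],
    [[0,0,0],[0,0.12,0],-1],
    [[0,0,0],[0,0.17,0],-1],
    [[0,0,0],[0,0.22,0],-1],
    [[0,0,0],[0,0.27,0],-1],
    [[0,0,0],[0,0.32,0],-1],
    [[0,0,0],[0,0.36,0],-1],
  ],
)

```text
clock: 9.35
eef_pos: [514.9, 278.2, 84.0]
tcp_rot: [-3.141, 0.0, 2.854]
contact_force: [-2.8, -7.7, 9.0]
opening: 0.156
grasp_force: 90.5
```

Run:
```python
from h import *
s=telemetry.sense();print(inbin(),s["tcp_rot"],s["contact_force"]);print(go(binP(-8,0,84),[np.pi,0,TH+np.pi/2]))
imaging.grab_frame("wrist");cv2.imwrite("pics/d.png",imaging.grab_frame("wrist")[0:250,250:640,::-1].repeat(2,0).repeat(2,1))
```

```text
[np.float64(-43.83177149360648), np.float64(0.08933907460187207), np.float64(83.97995261938539)] [-3.14079128e+00  1.77538740e-04  2.85390401e+00] [-2.83862662 -7.70383509  9.01185308]
(array([-0.001 ,  0.0002,  0.0026]), array([-0.0008,  0.1792, -0.0002]))
```

View pics/d.png

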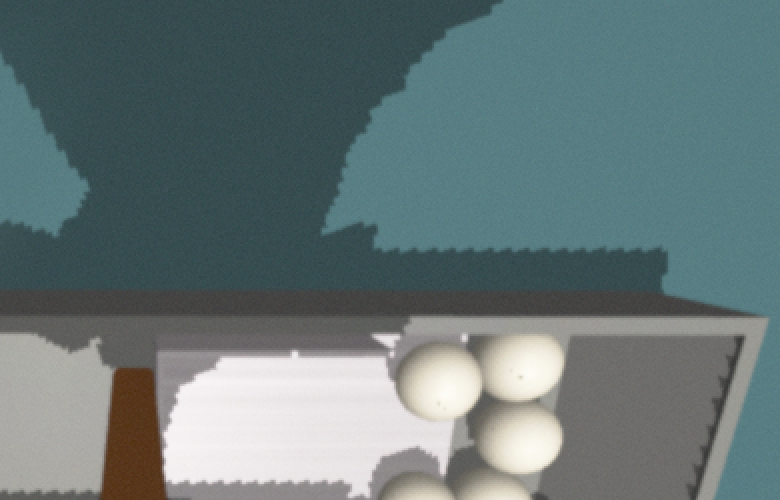

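The picture shows two balls already over the lip, at (440,380) and (415,490), and three lined up against the ramp foot. I'll keep pushing.

Call:
step_arm(
  moves=[
    [[0,0,0],[0,0.04,0],-1],
    [[0,0,0],[0,0.08,0],-1],
    [[0,0,0],[0,0.12,0],-1],
    [[0,0,0],[0,0.15,0],-1],
    [[0,0,0],[0,0.165,0],-1],
    [[0,0,0],[0,0.175,0],-1],
    [[0,0,0],[0,0.18,0],-1],
  ],
)

```text
clock: 10.15
eef_pos: [524.4, 310.6, 84.2]
tcp_rot: [-3.138, -0.0, 2.854]
contact_force: [-2.3, -13.7, 13.8]
opening: 0.151
grasp_force: 91.2
```

Run:
```python
from h import *
s=telemetry.sense();print(inbin(),s["tcp_rot"],s["contact_force"])
imaging.grab_frame("wrist");cv2.imwrite("pics/e.png",imaging.grab_frame("wrist")[100:350,250:640,::-1].repeat(2,0).repeat(2,1))
```

```text
[np.float64(-10.08013822327297), np.float64(0.2005243500145939), np.float64(84.15923436110947)] [-3.13833306e+00 -4.42999187e-04  2.85380429e+00] [ -2.27063531 -13.69143716  13.81479727]
```

View pics/e.png

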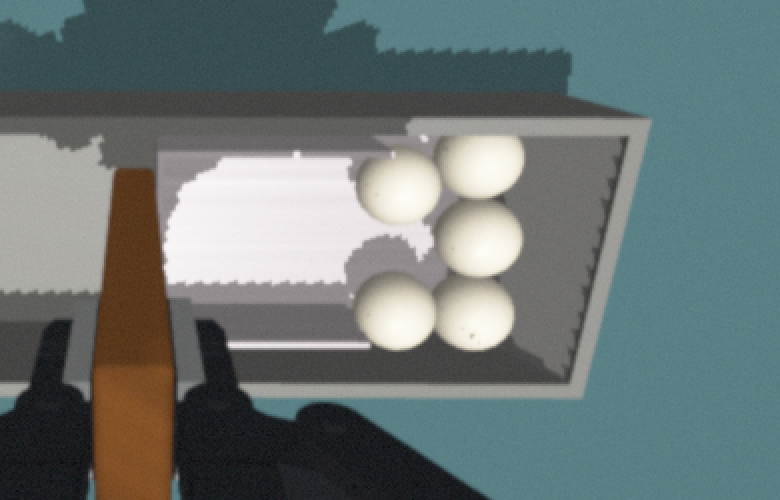

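All five balls are on the plate: two at (397,185) and (396,312), three at the front by the ramp. Next I'll tilt the lip up about the rear edge.

Call:
step_arm(
  moves=[
    [[-0.05,0,0],[0,-0.017,-0.006],-1],
    [[-0.111,0,0],[0,-0.034,-0.008],-1],
    [[-0.167,0,0],[0,-0.052,-0.008],-1],
    [[-0.222,0,0],[0,-0.069,-0.008],-1],
    [[-0.278,0,0],[0,-0.086,-0.006],-1],
    [[-0.333,0,0],[0,-0.103,-0.004],-1],
    [[-0.389,0,0],[0,-0.12,0],-1],
    [[-0.444,0,0],[0,-0.137,0.003],-1],
  ],
)

```text
clock: 11.05
eef_pos: [516.6, 285.7, 82.4]
tcp_rot: [2.792, -0.0, 2.854]
contact_force: [-0.6, 0.3, -3.2]
opening: 0.153
grasp_force: 88.8
```

Run:
```python
from h import *
s=telemetry.sense();print(inbin(),s["qpos"],s["contact_force"])
imaging.grab_frame("wrist");cv2.imwrite("pics/f.png",imaging.grab_frame("wrist")[100:350,250:640,::-1].repeat(2,0).repeat(2,1))
```

```text
[np.float64(-36.219773582879036), np.float64(0.6041897097303668), np.float64(82.42133317252431)] [ 0.34110253  0.41660517  2.00106955  0.53090166  0.57867615 -1.36858049] [-0.62387108  0.29814833 -3.20175638]
```

View pics/f.png

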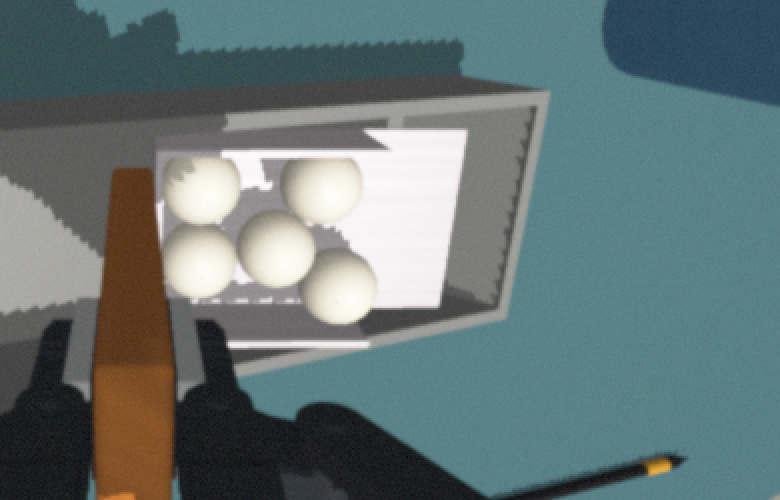

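All five balls sit within the bowl walls. I'll lift straight up with the tilt held.

Call:
step_arm(
  moves=[
    [[0,0,0],[0,0.02,-0.06],-1],
    [[0,0,0],[0,0.06,-0.165],-1],
    [[0,0,0],[0,0.11,-0.3],-1],
    [[0,0,0],[0,0.16,-0.44],-1],
    [[0,0,0],[0,0.21,-0.58],-1],
    [[0,0,0],[0,0.26,-0.71],-1],
    [[0,0,0],[0,0.3,-0.82],-1],
    [[0,0,0],[0,0.32,-0.88],-1],
  ],
)

```text
clock: 11.95
eef_pos: [518.0, 286.5, 273.7]
tcp_rot: [2.793, 0.004, 2.853]
contact_force: [0.7, 0.1, -3.1]
opening: 0.148
grasp_force: 88.9
```

Run:
```python
from h import *
s=telemetry.sense();print(s["eef_pos"],s["tcp_rot"],s["contact_force"],s["qpos"])
J=np.array([664,7.])
f=np.array([1,0]);P=J-f*25-f*150
for a in (np.radians(117),np.pi/2):
  for p in ([520,140,275],[480,5,275]): print(p,go(p,[np.pi-np.radians(20),0,a]))
```

```text
[518.03251874 286.51499534 273.68317338] [2.79260007 0.00365545 2.85335582] [ 0.66717336  0.06789215 -3.11858555] [ 0.34337749  0.15775469  1.84325256  0.34234248  0.95458833 -1.11288913]
[520, 140, 275] (array([ 0.0018, -0.3491,  0.9722]), array([-0.2177, -0.6554, -0.2447]))
[480, 5, 275] (array([ 0.0018, -0.3491,  0.9722]), array([-0.2178, -1.317 , -0.4854]))
[520, 140, 275] (array([ 0.0029, -0.5547,  1.5359]), array([-0.2177, -0.6554, -0.2447]))
[480, 5, 275] (array([ 0.0029, -0.5547,  1.5359]), array([-0.2178, -1.317 , -0.4854]))
```

Call:
step_arm(
  moves=[
    [[0,-0.02,0.06],[-0.01,-0.04,-0.015],-1],
    [[0,-0.06,0.17],[-0.04,-0.11,-0.04],-1],
    [[0,-0.11,0.31],[-0.07,-0.2,-0.075],-1],
    [[0,-0.165,0.46],[-0.1,-0.31,-0.115],-1],
    [[0,-0.22,0.61],[-0.14,-0.42,-0.155],-1],
    [[0,-0.275,0.76],[-0.17,-0.52,-0.195],-1],
    [[0,-0.32,0.89],[-0.2,-0.6,-0.225],-1],
    [[0,-0.35,0.97],[-0.218,-0.655,-0.245],-1],
  ],
)

```text
clock: 12.75
eef_pos: [518.6, 138.5, 271.5]
tcp_rot: [2.795, -0.001, 2.039]
contact_force: [0.5, -0.0, -3.2]
opening: 0.154
grasp_force: 88.9
```

Run:
```python
from h import *
s=telemetry.sense();print(s["eef_pos"],s["tcp_rot"],s["contact_force"],s["qpos"])
print(go([480,7,290],[np.pi-np.radians(20),0,np.pi/2]))
```

```text
[518.60643312 138.50530278 271.54774644] [ 2.79520145e+00 -1.03825439e-03  2.03864104e+00] [ 0.4826037  -0.00860798 -3.21558655] [ 0.20023229  0.00766682  2.01434793  0.12818917  0.78896406 -0.34264221]
(array([-0.0037, -0.2042,  0.5596]), array([-0.4997, -0.4095, -0.2464]))
```

Call:
step_arm(
  moves=[
    [[0,-0.02,0.06],[-0.04,-0.03,-0.02],-1],
    [[0,-0.055,0.15],[-0.12,-0.1,-0.06],-1],
    [[0,-0.09,0.25],[-0.22,-0.18,-0.11],-1],
    [[0,-0.13,0.36],[-0.32,-0.26,-0.16],-1],
    [[0,-0.165,0.46],[-0.42,-0.34,-0.21],-1],
    [[0,-0.19,0.53],[-0.48,-0.39,-0.24],-1],
    [[0,-0.2,0.56],[-0.5,-0.41,-0.247],-1],
    [[0,-0.2,0.56],[-0.5,-0.41,-0.247],-1],
  ],
)

```text
clock: 13.55
eef_pos: [480.8, 7.6, 289.9]
tcp_rot: [2.796, -0.003, 1.576]
contact_force: [0.5, 0.5, -3.7]
opening: 0.15
grasp_force: 88.8
```

```bash
python3 look.py G mill ball0 scoop
python3 - <<'E'
from h import *
import pickle
s=telemetry.sense();print(s["eef_pos"],s["tcp_rot"],s["qpos"])
E
```

```text
mill [([370.6, 146.9], 0.77)]
ball0 [([352.8, 201.7], 0.96), ([383.5, 229.4], 0.86), ([396.8, 195.2], 0.65), ([416.1, 239.0], 0.63), ([350.9, 236.7], 0.57)]
scoop [([389.8, 213.1], 0.85)]
[481.24255314   8.31331725 289.7640985 ] [ 2.79552413 -0.00356434  1.57791701] [ 1.32493093e-02 -1.19458086e-01  2.08918011e+00  1.73331122e-03
  8.25787499e-01  5.79916674e-03]
```

View pics/wG.png

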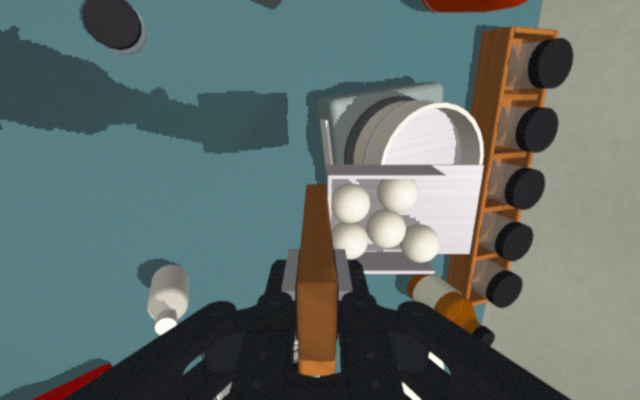

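Picture G shows the five balls in the scoop at (350–416, 195–239), with the jar behind it: rim from about column 382 to 484, top at row 101.

Run:
```python
from h import *
import pickle
k=pickle.load(open("wG.pkl","rb"))["k"]
print(onz("",(433,152),135,k))
for c in [(664,7),onz("",(433,152),135,k)[:2]]:
    t=np.linspace(0,2*np.pi,60);q=np.array([proj("",[c[0]+67*np.cos(a),c[1]+67*np.sin(a),135],k) for a in t]);print(c,q.min(0),q.max(0))
s=telemetry.sense()
# pour poses about the lip
for b in (-20,0,12,25,38):
    b_=np.radians(b);c,sn=np.cos(b_),np.sin(b_);lip=np.array([642,8,152.])
    P=lip+[-113.4*c+76.3*sn,0,113.4*sn+76.3*c];print(b,P.round(1),*go(P,[np.pi+b_,0,np.pi/2]))
```

```text
[667.95138545  26.63365513 135.        ]
(664, 7) [372.62771467 105.87564915] [477.70838856 228.23939621]
[667.95138545  26.63365513] [377.23393608  85.43388328] [483.23431695 211.5595627 ]
-20 [509.3   8.  184.9] [-0.0038 -0.0074  0.007 ] [-0.0044 -0.0457  0.5408]
0 [528.6   8.  228.3] [ 0.4406 -0.0061  0.0082] [-0.0043  0.1185  0.3694]
12 [546.9   8.  250.2] [ 0.7073 -0.0052  0.0088] [-0.0046  0.2419  0.2975]
25 [571.5   8.  269.1] [ 0.9962 -0.0042  0.0095] [-0.0051  0.3893  0.2503]
38 [599.6   8.  281.9] [ 1.285  -0.0032  0.0101] [-0.0059  0.5435  0.2375]
```

```bash
cat >> h.py <<'E'
def pour(b,z,x=643.,y=11.):
    b=np.radians(b);c,s=np.cos(b),np.sin(b)
    return np.array([x-113.4*c+76.3*s,y,z+113.4*s+76.3*c]),[np.pi+b,0,np.pi/2]
E
python3 - <<'E'
from h import *
for b,z in [(-20,215),(-15,190),(-8,178),(-2,170)]: print(b,*go(*pour(b,z)))
E
```

```text
-20 [-0.0038 -0.0074  0.007 ] [0.0117 0.066  0.2463]
-15 [ 0.1073 -0.007   0.0073] [0.0113 0.0588 0.3158]
-8 [ 0.2628 -0.0066  0.0077] [0.0111 0.0946 0.3105]
-2 [ 0.3962 -0.0062  0.0081] [0.011  0.1348 0.301 ]
```

Call:
step_arm(
  moves=[
    [[0,-0.003,0.003],[0.004,0.02,0.08],-1],
    [[0,-0.007,0.007],[0.011,0.05,0.17],-1],
    [[0,-0.007,0.007],[0.011,0.066,0.246],-1],
    [[0.05,-0.007,0.007],[0.011,0.062,0.285],-1],
    [[0.107,-0.007,0.007],[0.011,0.06,0.315],-1],
    [[0.2,-0.007,0.007],[0.011,0.08,0.312],-1],
    [[0.263,-0.007,0.008],[0.011,0.095,0.31],-1],
    [[0.3,-0.007,0.008],[0.011,0.106,0.307],-1],
  ],
)

```text
clock: 14.55
eef_pos: [523.1, 10.9, 239.3]
tcp_rot: [3.032, 0.0, 1.57]
contact_force: [0.1, 0.8, -4.2]
opening: 0.15
grasp_force: 88.8
```

Run:
```python
from h import *
s=telemetry.sense();print(s["eef_pos"],s["tcp_rot"],s["qpos"])
for b,z in [(-2,165),(3,160),(8,156),(13,153),(18,151),(23,150),(28,150),(33,150),(36,150)]: print(b,*go(*pour(b,z)))
```

```text
[523.1348129   10.94429122 239.33260988] [3.03209272e+00 3.21950848e-04 1.57043245e+00] [ 0.01969605  0.12808779  1.91620737 -0.00300897  0.98782787  0.02156111]
-2 [ 0.095   0.0004 -0.0004] [0.0003 0.0181 0.0122]
3 [ 0.2061  0.0004 -0.0005] [ 0.0003  0.0543 -0.0081]
8 [ 0.3172  0.0004 -0.0005] [ 0.0003  0.0948 -0.0299]
13 [ 4.283e-01  4.000e-04 -5.000e-04] [ 0.0003  0.1393 -0.0527]
18 [ 5.394e-01  4.000e-04 -5.000e-04] [ 0.0003  0.1874 -0.0764]
23 [ 6.505e-01  3.000e-04 -5.000e-04] [ 0.0003  0.2389 -0.1006]
28 [ 7.616e-01  3.000e-04 -5.000e-04] [ 0.0003  0.2932 -0.1251]
33 [ 8.728e-01  3.000e-04 -6.000e-04] [ 3.000e-04  3.495e-01 -1.448e-01]
36 [ 9.394e-01  3.000e-04 -6.000e-04] [ 3.000e-04  3.840e-01 -1.542e-01]
```

Call:
step_arm(
  moves=[
    [[0.095,0,0],[0,0.018,0.012],-1],
    [[0.206,0,0],[0,0.054,-0.008],-1],
    [[0.317,0,0],[0,0.095,-0.03],-1],
    [[0.428,0,0],[0,0.139,-0.053],-1],
    [[0.539,0,0],[0,0.187,-0.076],-1],
    [[0.65,0,0],[0,0.239,-0.1],-1],
    [[0.761,0,0],[0,0.293,-0.125],-1],
    [[0.873,0,0],[0,0.35,-0.145],-1],
  ],
)

```text
clock: 15.35
eef_pos: [589.9, 10.9, 276.0]
tcp_rot: [-2.566, 0.0, 1.57]
contact_force: [-0.3, -0.0, -2.5]
opening: 0.15
grasp_force: 89.1
```

Call:
step_arm(
  moves=[
    [[0.06,0,0],[0,0.03,-0.01],-1],
    [[0.06,0,0],[0,0.03,-0.01],-1],
    [[0.06,0,0],[0,0.03,-0.01],-1],
    [[0.06,0,0],[0,0.03,-0.01],-1],
  ],
)

```text
clock: 15.75
eef_pos: [594.3, 10.5, 274.6]
tcp_rot: [-2.522, 0.0, 1.57]
contact_force: [-0.4, -0.2, -2.6]
opening: 0.15
grasp_force: 89.1
```

```bash
python3 look.py H ball0 mill
python3 - <<'E'
from h import *
s=telemetry.sense();print(s["eef_pos"],s["tcp_rot"],s["qpos"],s["contact_force"])
for c in ("scene","top"):
    imaging.grab_frame(c);print(c,[(np.round(d["xy"]),round(d["conf"],2)) for d in imaging.mark_of(c,"ball0")])
im=np.hstack([imaging.grab_frame("scene")[170:290,310:470,::-1].repeat(2,0).repeat(2,1),cv2.resize(imaging.grab_frame("wrist")[60:300,270:590,::-1],(320,240))])
cv2.imwrite("pics/h.png",im)
E
```

```text
ball0 []
mill [([255.4, 320.5], 0.95), ([539.9, 175.2], 0.7)]
[594.18159574  10.31435997 275.18815551] [-2.52148136e+00  4.18388314e-04  1.56938410e+00] [0.01090256 0.63405027 1.22717395 0.00720372 1.90043937 0.01259714] [ 0.55475176  0.05837818 -2.18765688]
scene []
top []
```

View pics/h.png

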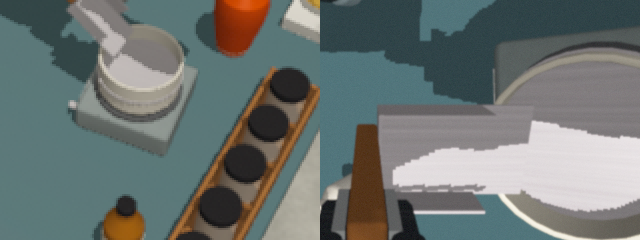

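The scoop is empty (ball weight gone too). Now I'll level it and return it.

Run:
```python
from h import *
for p in [pour(25,175),pour(10,190,620),([460,-10,255],[np.pi,0,np.pi/2])]: print(*go(*p))
```

```text
[-0.2358 -0.0005 -0.0021] [ 0.0039 -0.1398 -0.0075]
[-5.691e-01 -2.000e-04 -2.200e-03] [ 0.0035 -0.3256  0.1701]
[-7.913e-01 -1.000e-04 -2.200e-03] [-0.102  -0.4889  0.4706]
```

Call:
step_arm(
  moves=[
    [[-0.12,0,0],[0,-0.07,-0.004],-1],
    [[-0.236,0,0],[0,-0.14,-0.008],-1],
    [[-0.4,0,0],[0,-0.23,0.08],-1],
    [[-0.569,0,0],[0,-0.326,0.17],-1],
    [[-0.69,0,0],[-0.05,-0.4,0.31],-1],
    [[-0.791,0,0],[-0.102,-0.489,0.47],-1],
    [[-0.791,0,0],[-0.102,-0.489,0.47],-1],
    [[-0.791,0,0],[-0.102,-0.489,0.47],-1],
  ],
)

```text
clock: 17.0
eef_pos: [458.0, -10.2, 254.9]
tcp_rot: [-3.14, 0.0, 1.569]
contact_force: [1.2, 0.6, -2.2]
opening: 0.154
grasp_force: 89.6
```

```bash
python3 look.py I ball0 mill
python3 - <<'E'
from h import *
s=telemetry.sense();print(s["eef_pos"],s["tcp_rot"])
for z in (120,79): print(*go([404,-24,z],[np.pi,0,np.pi/2]))
E
```

```text
ball0 []
mill [([178.5, 380.1], 0.83), ([494.0, 142.9], 0.62), ([258.8, 262.0], 0.55)]
[461.81382387  -9.93794992 255.90533416] [3.14060587e+00 4.63787508e-04 1.56926819e+00]
[ 0.0013  0.0006 -0.0019] [-0.0704 -0.2896  0.6793]
[ 0.0013  0.0006 -0.0019] [-0.0703 -0.2898  0.8843]
```

Call:
step_arm(
  moves=[
    [[0,0,0],[-0.03,-0.12,0.12],-1],
    [[0,0,0],[-0.07,-0.29,0.25],-1],
    [[0,0,0],[-0.07,-0.29,0.42],-1],
    [[0,0,0],[-0.07,-0.29,0.6],-1],
    [[0,0,0],[-0.07,-0.29,0.75],-1],
    [[0,0,0],[-0.07,-0.29,0.82],-1],
    [[0,0,0],[-0.07,-0.29,0.84],-1],
    [[0,0,0],[-0.07,-0.29,0.84],-1],
  ],
)

```text
clock: 17.95
eef_pos: [403.0, -23.9, 86.8]
tcp_rot: [-3.14, 0.0, 1.569]
contact_force: [1.1, 0.5, -1.6]
opening: 0.151
grasp_force: 89.5
```

Run:
```python
from h import *
s=telemetry.sense();print(s["eef_pos"],s["tcp_rot"],s["contact_force"])
for z in (79.5,78.5): print(*go([404,-24,z],[np.pi,0,np.pi/2]))
```

```text
[403.03445161 -23.93887833  86.80730709] [-3.14029356e+00  4.27941221e-04  1.56946099e+00] [ 1.07183558  0.53712525 -1.60965107]
[-0.0017  0.0005 -0.0017] [-0.0003  0.0049  0.0365]
[-0.0017  0.0005 -0.0017] [-0.0003  0.0049  0.0415]
```

Call:
step_arm(
  moves=[
    [[0,0,0],[0,0,0.015],-1],
    [[0,0,0],[0,0,0.028],-1],
    [[0,0,0],[0,0,0.036],-1],
    [[0,0,0],[0,0,0.039],-1],
    [[0,0,0],[0,0,0.039],-1],
  ],
)

```text
clock: 18.45
eef_pos: [402.0, -24.0, 79.3]
tcp_rot: [-3.141, 0.001, 1.569]
contact_force: [0.2, 0.1, -2.0]
opening: 0.152
grasp_force: 89.6
```

Call:
step_arm(
  moves=[
    [[0,0,0],[0,0,0.004],-1],
    [[0,0,0],[0,0,0.008],-1],
    [[0,0,0],[0,0,0.008],-1],
  ],
  squeeze=40,
)

```text
clock: 18.75
eef_pos: [401.9, -24.0, 78.8]
tcp_rot: [-3.141, 0.001, 1.569]
contact_force: [-8.3, -0.4, 25.1]
opening: 0.152
grasp_force: 93.5
```

Call:
step_arm(
  moves=[
    [[0,0,0],[0,0,-0.005],-1],
    [[0,0,0],[0,0,-0.005],-0.5],
    [[0,0,0],[0,0,-0.005],0],
    [[0,0,0],[0,0,-0.005],0.5],
    [[0,0,0],[0,0,-0.005],0.5],
    [[0,0,0],[0,0,-0.005],0.5],
    [[0,0,0],[0,0,-0.005],0.5],
  ],
)

```text
clock: 19.45
eef_pos: [401.9, -24.0, 78.5]
tcp_rot: [-3.141, 0.0, 1.569]
contact_force: [0.6, -0.9, -0.1]
opening: 0.75
grasp_force: 0.0
```

Call:
step_arm(
  moves=[
    [[0,0,0],[0,0,-0.03],0.5],
    [[0,0,0],[0,0,-0.1],0.5],
    [[0,0,0],[0,0,-0.25],0.5],
    [[0,0,0],[0,0,-0.45],0.5],
    [[0,0,0],[0,0,-0.65],0.5],
    [[0,0,0],[0,0,-0.85],0.5],
    [[0,0,0],[0,0,-1],0.5],
    [[0,0,0],[0,0,-1],0.5],
  ],
)

```text
clock: 20.25
eef_pos: [404.3, -24.0, 283.0]
tcp_rot: [3.135, 0.001, 1.569]
contact_force: [0.1, 0.3, -0.7]
opening: 0.754
grasp_force: 0.0
```

```bash
python3 look.py J scoop scoop_grip ball0 mill;  python3 - <<'E'
from h import *
import pickle
o=pickle.load(open("wJ.pkl","rb"));k=o["k"];s=telemetry.sense();print(s["eef_pos"],s["contact_force"])
print(onz("",o["scoop"][0][0],0,k),onz("",o["scoop_grip"][0][0],95,k),proj("",[402,-24,125],k))
for n in ("top_square","top_bar","top_round","top_cross","panel"):
    for p,c in [(d["xy"],d["conf"]) for d in imaging.mark_of("wrist",n)][:2]: print(n,np.round(p),round(c,2),onz("",p,67,k).round())
print(go([640,-70,340],[np.pi,0,np.pi/2]))
print(go([440,-300,200],[np.pi,0,np.pi/2]))
E
```

```text
scoop [([352.9, 154.7], 0.77)]
scoop_grip [([312.9, 174.0], 0.93)]
ball0 []
mill [([529.6, 126.4], 0.58)]
[401.20511975 -23.83235018 277.43708287] [-0.2226898   0.73367024  0.96738145]
[452.38263157 -24.0397931    0.        ] [401.23196879 -25.36313417  95.        ] [313.55764813 180.50211688]
top_square [409. 368.] 0.55 [ 532. -306.   67.]
top_round [357. 376.] 0.79 [ 461. -320.   67.]
panel [381. 354.] 0.9 [ 492. -283.   67.]
(array([-0.0027,  0.0005, -0.002 ]), array([-0.2289,  1.1909, -0.3127]))
(array([-0.0027,  0.0005, -0.002 ]), array([-1.3801,  0.1941,  0.3899]))
```

Call:
step_arm(
  moves=[
    [[0,0,0],[-0.2,1,-0.3],0.5],
    [[0,0,0],[-0.2,1,-0.3],0.5],
    [[0,0,0],[-0.2,1,-0.3],0.5],
    [[0,0,0],[-0.2,1,-0.3],0.5],
    [[0,0,0],[-0.2,1,-0.3],0.5],
    [[0,0,0],[-0.2,1,-0.3],0.5],
  ],
)

```text
clock: 21.35
eef_pos: [603.9, -64.6, 337.8]
tcp_rot: [-3.141, 0.0, 1.569]
contact_force: [0.3, -0.5, -0.0]
opening: 0.75
grasp_force: 0.0
```

```bash
python3 look.py K ball0 mill top_square top_bar top_round top_cross panel
python3 - <<'E'
from h import *
import pickle
o=pickle.load(open("wK.pkl","rb"));k=o["k"];s=telemetry.sense();print(s["eef_pos"])
for n in ("ball0","top_square","top_bar","top_round","top_cross"):
    for p,c in o[n]: print(n,onz("",p,79 if n=="ball0" else 67,k).round())
E
```

```text
ball0 []
mill [([108.9, 313.0], 0.9), ([365.4, 92.0], 0.64)]
top_square [([271.4, 317.8], 0.87)]
top_bar [([276.8, 359.3], 0.82)]
top_round []
top_cross [([235.0, 363.6], 0.53)]
panel [([259.1, 312.9], 0.66)]
[601.38884427 -64.00649289 338.64795185]
top_square [ 535. -307.   67.]
top_bar [ 540. -384.   67.]
top_cross [ 474. -393.   67.]
```

View pics/wK.png

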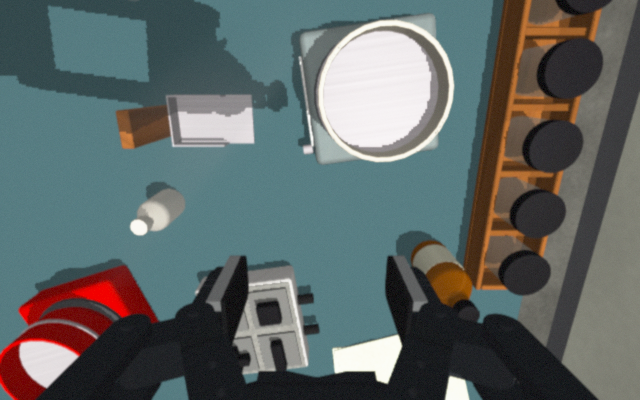

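Picture K shows the scoop upright at (185,122) and the jar at (385,90). I can't make out any balls in the jar, so I'll check it numerically with enhanced contrast.

Run:
```python
from h import *
im=cv2.imread("pics/wK.png");g=cv2.cvtColor(im,cv2.COLOR_BGR2GRAY)
sub=g[20:165:5,310:460:5];print("\n".join(" ".join(f"{v:3d}" for v in r_) for r_ in sub))
from collections import Counter
for c in ("scene","top","wrist"):
    fr=imaging.grab_frame(c)
    print(c,[(np.round(d["extent"]).tolist(),round(d["conf"],2)) for d in imaging.recognise(c,"ball0")])
    if c=="scene": f2=cv2.cvtColor(fr,cv2.COLOR_RGB2GRAY)[180:235:2,352:412:2];print("\n".join(" ".join(f"{v:3d}" for v in r_) for r_ in f2))
```

```text
116 113 115 117 111 102 102 101 102 108  99 103  68  90 172 187 203 218 185 151 156 162 167 166 168 132 113 115 116 116
117 115 100  71  72  70  72  75  83  94 101 227 250 250 239 227 222 210 245 250 249 220 170 171 172 137 114 113 115 114
 85  97 121 123 104  99 102 100 103 217 251 208 128 142 140 151 139 114 112 106 107 240 249 210 172 149 114 116 114 112
163 165 146 110 109 105 104 114 249 237 159 231 235 233 233 233 235 236 238 190 104 102 110 248 233 148 116 115 115 112
176 120 109 104 106 109 128 250 172 231 237 238 240 241 241 240 238 237 237 234 233 124  96  98 242 239 115 116 112 116
174 106 108 106 105 116 243 180 240 239 238 238 237 235 234 236 237 237 239 238 237 236 128  96  97 240 211 114 115 118
108 108 108 109  91 249 215 234 234 235 237 237 239 239 238 239 238 237 236 237 237 236 230 116  97  97 250 125 115 116
109 109 106  98 227 236 237 240 239 238 240 239 238 239 239 239 239 238 239 238 238 238 239 217  99  97 155 244 114 115
111 107 108 128 248 238 239 238 239 240 239 240 239 239 239 239 239 238 239 239 237 235 236 223 138  98  98 249 119 115
107 109  90 227 233 
[... 5131 characters left out ...]
156 158 129  91  89  87 146 127  93 111 111 111 111
120 137 145 148 147 146 118  77  91  78  93 121 129 140 147 142 125 129  85  90  86 110 147 142  94 102 111 111 111 111
102 102 109 118 137 146 148 133  94  77  89  92  78  79  77  82  82  89  90  81 123 148 146 131  91 111 112 112 112 112
 98 100 100 101 101 112 118 141 148 145 124 103  85  87  77  87  97 104 133 148 148 148 143 105 103 111 112 112 111 111
 94  95  96  98  98  99  99 103 114 132 141 147 148 149 147 149 150 150 149 148 148 148 136  88 112 112 112 112 112 111
 94  93  95  94  95  95  96  98  99 100 105 116 134 145 146 147 150 150 150 148 149 147 115  95 112 112 111 112 112 111
top [([377.0, 198.0, 9.0, 12.0], 0.32)]
wrist []
```

Run:
```python
from h import *
import pickle
k=pickle.load(open("wK.pkl","rb"))["k"]
print("rim right outer",[ (x,proj("",[x+67,12,135],k).round(1),proj("",[x-67,12,135],k).round(1)) for x in (664,668)])
for z in (66,80,95,110): print(z,proj("",[668+62,12,z],k).round(1),proj("",[668-62,12,z],k).round(1), proj("",[668,12+62,z],k).round(1),proj("",[668,12-62,z],k).round(1))
g=cv2.cvtColor(cv2.imread("pics/wK.png"),cv2.COLOR_BGR2GRAY)
print("row92",g[92,415:460].tolist());print("col385",g[10:45,385].tolist(),g[130:170,385].tolist())
for c in ("scene","top"):
    a=cv2.imread(f"pics/{c}0.png").astype(int);b=imaging.grab_frame(c)[:,:,::-1];cv2.imwrite(f"pics/{c}1.png",b)
    d=np.abs(a-b).max(2)>40;br=(b.min(2)>170)&d
    n,l,st,ce=cv2.connectedComponentsWithStats(br.astype(np.uint8))
    print(c,[(st[i].tolist()) for i in range(1,n) if st[i][4]>8])
    n,l,st,ce=cv2.connectedComponentsWithStats(d.astype(np.uint8))
    print(c,[(st[i].tolist()) for i in range(1,n) if st[i][4]>15])
```

```text
rim right outer [(664, array([446. ,  93.5]), array([310.3,  93.8])), (668, array([450. ,  93.5]), array([314.4,  93.8]))]
66 [423.9  92.5] [319.1  92.7] [374.2  34.7] [368.9 144.9]
80 [427.5  92.6] [319.1  92.9] [376.3  32.8] [370.6 146.8]
95 [431.8  92.9] [319.2  93.1] [378.7  30.6] [372.6 149. ]
110 [436.4  93.1] [319.3  93.4] [381.3  28.2] [374.7 151.4]
row92 [239, 240, 239, 239, 239, 239, 239, 239, 238, 238, 238, 238, 239, 238, 226, 170, 137, 134, 138, 138, 137, 136, 129, 106, 100, 96, 99, 96, 97, 97, 100, 100, 109, 170, 238, 249, 248, 238, 183, 126, 116, 115, 114, 114, 114]
col385 [116, 113, 115, 114, 117, 112, 104, 79, 75, 109, 187, 241, 249, 250, 248, 227, 154, 120, 118, 124, 151, 200, 229, 236, 235, 233, 235, 238, 240, 241, 240, 239, 237, 235, 234] [241, 241, 244, 243, 242, 242, 245, 245, 244, 244, 244, 244, 243, 241, 226, 171, 141, 141, 138, 138, 138, 126, 122, 118, 118, 124, 153, 217, 245, 248, 240, 199, 137, 116, 116, 118, 117, 116, 112, 116]
scene [[58, 0, 6, 16, 45], [273, 0, 105, 60, 1238], [337, 0, 48, 35, 268], [97, 17, 32, 42, 703], [333, 44, 13, 10, 17], [36, 61, 4
[... 436 characters left out ...]
7], [66, 130, 135, 160, 5812], [258, 133, 92, 79, 1904], [386, 135, 6, 6, 25], [396, 135, 6, 6, 25], [381, 140, 6, 6, 26], [394, 142, 5, 4, 16], [389, 145, 5, 5, 18], [240, 150, 13, 7, 51], [63, 153, 32, 49, 1001], [59, 155, 8, 16, 21], [304, 170, 5, 6, 19], [41, 190, 16, 5, 43], [81, 217, 16, 9, 25]]
top []
top [[305, 137, 53, 98, 2058], [301, 150, 3, 18, 32], [308, 153, 12, 25, 146], [319, 173, 12, 20, 115], [199, 179, 174, 221, 13651], [215, 188, 5, 5, 21], [222, 190, 5, 5, 20], [211, 198, 5, 5, 17], [220, 200, 5, 5, 18], [283, 218, 9, 11, 23], [270, 267, 7, 7, 17], [512, 293, 15, 7, 75], [337, 297, 212, 103, 10360], [459, 300, 21, 13, 146], [490, 301, 27, 9, 77], [264, 305, 15, 20, 180]]
```

The lit disc inside the jar looks like it sits above the inner floor. All five balls left the scoop over the jar, and none shows anywhere else. I'll check again once the arm stops hiding part of the bench, before pressing any key. Now to the panel.

Call:
step_arm(
  moves=[
    [[0,0,0],[-1,-0.25,0.1],-1],
    [[0,0,0],[-1,-0.25,0.1],-1],
    [[0,0,0],[-1,-0.25,0.1],-1],
    [[0,0,0],[-1,-0.25,0.1],-1],
    [[0,0,0],[-1,-0.25,0.1],-1],
    [[0,0,0],[-1,-0.25,0.1],-1],
  ],
  squeeze=30,
)

```text
clock: 22.75
eef_pos: [551.2, -265.4, 318.3]
tcp_rot: [-3.14, 0.0, 1.566]
contact_force: [-0.0, 0.2, 0.5]
opening: 0.001
grasp_force: 0.0
```

Call:
step_arm(
  moves=[
    [[0,0,0],[-0.85,-0.25,0.2],-1],
    [[0,0,0],[-0.85,-0.25,0.2],-1],
    [[0,0,0],[-0.85,-0.25,0.2],-1],
    [[0,0,0],[-0.85,-0.25,0.2],-1],
    [[0,0,0],[-0.85,-0.25,0.2],-1],
    [[0,0,0],[-0.85,-0.25,0.2],-1],
  ],
)

```text
clock: 23.35
eef_pos: [502.1, -433.0, 278.5]
tcp_rot: [-3.141, -0.001, 1.569]
contact_force: [0.3, -0.2, 0.6]
opening: -0.001
grasp_force: 0.0
```

```bash
python3 look.py L top_square top_bar top_round top_cross panel ball0
python3 - <<'E'
from h import *
import pickle
o=pickle.load(open("wL.pkl","rb"));k=o["k"];s=telemetry.sense();print(s["eef_pos"],s["tcp_rot"],s["opening"])
for n in ("top_square","top_bar","top_round","top_cross"):
    for p,c in o[n]: print(n,onz("",p,67,k).round(1),c)
im=cv2.imread("pics/wL.png");g=cv2.cvtColor(im,cv2.COLOR_BGR2GRAY)
for c in ("scene","top"):
    b=imaging.grab_frame(c);print(c,[(np.round(d["xy"]).tolist(),round(d["conf"],2)) for d in imaging.mark_of(c,"ball0")])
    a=cv2.imread(f"pics/{c}0.png")[:,:,::-1].astype(int);d=(np.abs(a-b).max(2)>25);br=d&(b.min(2)>150)
    n,l,st,ce=cv2.connectedComponentsWithStats(br.astype(np.uint8));print([st[i].tolist() for i in range(1,n) if 5<st[i][4]<120])
    P=proj(c,[668,12,90]);x,y=int(P[0]),int(P[1]);w=b[y-14:y+15,x-20:x+21].min(2);w0=a[y-14:y+15,x-20:x+21].min(2);print(c,"jar diff",np.abs(w.astype(int)-w0)[6:23,8:33].max())
E
```

```text
top_square [([347.4, 36.3], 0.65)]
top_bar [([354.2, 119.7], 0.73)]
top_round [([277.9, 48.5], 0.7)]
top_cross [([289.5, 132.3], 0.69)]
panel [([318.3, 83.3], 0.78)]
ball0 []
[ 502.05063499 -433.15091505  279.15739968] [-3.14135583e+00  7.12252217e-04  1.57052690e+00] 0.004171393690202321
top_square [ 531.3 -303.5   67. ] 0.65
top_bar [ 540.5 -382.1   67. ] 0.73
top_round [ 463.8 -314.1   67. ] 0.7
top_cross [ 472.9 -394.9   67. ] 0.69
scene []
[[57, 0, 9, 18, 86], [67, 73, 10, 7, 10], [244, 145, 12, 12, 81], [234, 158, 8, 8, 42], [204, 163, 27, 8, 90], [202, 180, 26, 8, 105], [220, 203, 20, 13, 48], [205, 208, 5, 5, 6]]
scene jar diff 5
top []
[[430, 239, 22, 21, 111], [381, 317, 5, 4, 8], [405, 325, 3, 5, 6], [393, 329, 3, 4, 6], [374, 379, 14, 7, 48]]
top jar diff 14
```

Run:
```python
from h import *
for c in ("scene","top"):
    f=np.array(imaging.calibration(c)["cam_to_world"])[:3,3]-[668,12,100];f[2]=0;f/=np.linalg.norm(f) if np.linalg.norm(f)>0 else 1
    e=lambda r,z:proj(c,np.array([668,12,z])-f*r)
    g=cv2.cvtColor(cv2.imread(f"pics/{c}0.png"),cv2.COLOR_BGR2GRAY).astype(np.float32)
    # profile along the line from rim far outer to centre
    p0,p1=e(80,135),e(20,80)
    print(c,"rim out",e(67,135).round(1),"in",e(62,135).round(1),{z:e(62,z).round(1).tolist() for z in (66,80,92,105)})
    if c=="scene":
        ts=np.linspace(0,1,28);print([(np.round(p0+(p1-p0)*t,1).tolist(),float(cv2.getRectSubPix(g,(1,1),tuple((p0+(p1-p0)*t).tolist()))[0,0])) for t in ts])
# key blobs from wrist picture L
import pickle
k=pickle.load(open("wL.pkl","rb"))["k"];gg=cv2.cvtColor(cv2.imread("pics/wL.png"),cv2.COLOR_BGR2GRAY)
m=(gg<60).astype(np.uint8);m[170:]=0;m[:,:230]=0;m[:,410:]=0
n,l,st,ce=cv2.connectedComponentsWithStats(m)
for i in range(1,n):
    if st[i][4]>150: print(st[i].tolist(),onz("",ce[i],67,k).round(1))
s=telemetry.sense();print(go([531.5,-304,110],[np.pi,0,np.pi/2]))
```

```text
scene rim out [381.  180.7] in [380.9 181.9] {66: [379.5, 195.3], 80: [379.7, 192.6], 92: [380.0, 190.3], 105: [380.3, 187.8]}
[([381.4, 177.7], 113.0), ([381.3, 178.6], 113.0), ([381.2, 179.5], 113.00000762939453), ([381.1, 180.5], 113.0), ([381.0, 181.4], 142.94114685058594), ([380.9, 182.3], 191.25877380371094), ([380.8, 183.2], 184.03953552246094), ([380.7, 184.1], 156.31085205078125), ([380.6, 185.1], 158.43292236328125), ([380.5, 186.0], 158.53250122070312), ([380.4, 186.9], 158.632080078125), ([380.3, 187.8], 158.73165893554688), ([380.2, 188.7], 172.8497772216797), ([380.1, 189.6], 187.71981811523438), ([380.0, 190.6], 192.4160919189453), ([379.9, 191.5], 191.93118286132812), ([379.8, 192.4], 192.38787841796875), ([379.7, 193.3], 193.0), ([379.6, 194.2], 192.7777557373047), ([379.5, 195.1], 191.93423461914062), ([379.4, 196.1], 191.64895629882812), ([379.3, 197.0], 191.99285888671875), ([379.2, 197.9], 192.0), ([379.1, 198.8], 191.19183349609375), ([379.0, 199.7], 191.73255920410156), ([378.9, 200.6], 191.35748291015625), ([378.8, 201.6], 191.0), ([378.7, 202.5], 191.0)]
top rim out [300.8 145.4] in [301.  146.7] {66: [301.6, 149.8], 80: [301.5, 149.2], 92: [301.4, 148.7], 105: [301.3, 148.1]}
[327, 15, 38, 42, 1330] [ 529.9 -302.6   67. ]
[257, 27, 38, 41, 1100] [ 461.4 -312.7   67. ]
[385, 34, 21, 18, 314] [ 577.1 -309.    67. ]
[390, 89, 19, 19, 295] [ 584.6 -361.    67. ]
[344, 93, 22, 51, 861] [ 541.3 -380.    67. ]
[268, 106, 44, 45, 1015] [ 473.2 -390.3   67. ]
(array([-0.0007,  0.0007, -0.0016]), array([0.6499, 0.1492, 0.8438]))
```

The scene view puts the visible disc at about 100 mm, above the ball tops (66 + 26 = 92 mm). The jar's contents therefore hide the balls, and nothing is lying elsewhere. On to the square key.

Call:
step_arm(
  moves=[
    [[0,0,0],[0.65,0.143,0.2],-1],
    [[0,0,0],[0.65,0.143,0.3],-1],
    [[0,0,0],[0.65,0.143,0.5],-1],
    [[0,0,0],[0.65,0.143,0.7],-1],
    [[0,0,0],[0.65,0.143,0.85],-1],
    [[0,0,0],[0.65,0.143,0.93],-1],
    [[0,0,0],[0.65,0.143,0.95],-1],
    [[0,0,0],[0.65,0.143,0.95],-1],
  ],
)

```text
clock: 24.7
eef_pos: [530.7, -305.0, 89.5]
tcp_rot: [3.141, 0.001, 1.569]
contact_force: [-0.2, -0.7, 0.4]
opening: -0.002
grasp_force: 0.0
```

Run:
```python
from h import *
s=telemetry.sense();print(s["eef_pos"],s["contact_force"]);print(go([531,-303,70],[np.pi,0,np.pi/2]))
```

```text
[ 530.72794827 -305.02586222   89.50516357] [-0.2189876  -0.7141035   0.39192611]
(array([ 0.0002,  0.0013, -0.0026]), array([0.0102, 0.0013, 0.0975]))
```

Call:
step_arm(
  moves=[
    [[0,0,0],[0.01,0,0.05],-1],
    [[0,0,0],[0.01,0,0.095],-1],
    [[0,0,0],[0.01,0,0.115],-1],
    [[0,0,0],[0.01,0,0.13],-1],
    [[0,0,0],[0.01,0,0.13],-1],
  ],
)

```text
clock: 25.2
eef_pos: [530.2, -302.4, 62.7]
tcp_rot: [-3.141, 0.001, 1.569]
contact_force: [-1.0, -0.1, 3.7]
opening: -0.0
grasp_force: 1.9
```

Call:
step_arm(
  moves=[
    [[0,0,0],[0,0,0.01],-1],
    [[0,0,0],[0,0,0.017],-1],
    [[0,0,0],[0,0,0.019],-1],
    [[0,0,0],[0,0,0.019],-1],
  ],
)

```text
clock: 25.6
eef_pos: [530.3, -302.5, 60.8]
tcp_rot: [-3.141, 0.001, 1.569]
contact_force: [-5.9, 3.0, 21.3]
opening: 0.002
grasp_force: 10.5
```

Call:
step_arm(
  moves=[
    [[0,0,0],[0,0,-0.05],-1],
    [[0,0,0],[0,0,-0.15],-1],
    [[0,0,0],[0,0,-0.15],-1],
    [[0,0,0],[-0.2,0.025,-0.15],-1],
    [[0,0,0],[-0.392,0.052,-0.15],-1],
    [[0,0,0],[-0.392,0.052,-0.15],-1],
    [[0,0,0],[-0.392,0.052,-0.15],-1],
  ],
)

```text
clock: 26.3
eef_pos: [539.8, -380.8, 87.8]
tcp_rot: [-3.14, -0.0, 1.568]
contact_force: [-0.4, -0.7, 0.6]
opening: -0.003
grasp_force: 0.0
```

Run:
```python
from h import *
s=telemetry.sense();print(s["eef_pos"],s["contact_force"]);print(go([541,-381,61],[np.pi,0,np.pi/2]))
```

```text
[ 539.81690352 -380.7984572    87.84320143] [-0.41322996 -0.69096669  0.59716792]
(array([-0.002 , -0.0005, -0.0038]), array([-0.001 ,  0.0061,  0.1342]))
```

Call:
step_arm(
  moves=[
    [[0,0,0],[0,0.006,0.05],-1],
    [[0,0,0],[0,0.006,0.09],-1],
    [[0,0,0],[0,0.006,0.11],-1],
    [[0,0,0],[0,0.006,0.12],-1],
    [[0,0,0],[0,0.006,0.128],-1],
    [[0,0,0],[0,0.006,0.133],-1],
    [[0,0,0],[0,0.006,0.133],-1],
  ],
)

```text
clock: 27.0
eef_pos: [541.6, -380.4, 62.4]
tcp_rot: [-3.141, 0.0, 1.569]
contact_force: [-1.6, 2.5, 3.7]
opening: 0.0
grasp_force: 2.0
```

Call:
step_arm(
  moves=[
    [[0,0,0],[0,0,0.008],-1],
    [[0,0,0],[0,0,0.014],-1],
    [[0,0,0],[0,0,0.017],-1],
    [[0,0,0],[0,0,0.017],-1],
  ],
)

```text
clock: 27.4
eef_pos: [541.8, -380.7, 60.8]
tcp_rot: [-3.142, 0.001, 1.569]
contact_force: [-5.6, 6.7, 19.7]
opening: -0.003
grasp_force: 9.9
```

Call:
step_arm(
  moves=[
    [[0,0,0],[0,0,-0.05],-1],
    [[0,0,0],[0,0,-0.18],-1],
    [[0,0,0],[0,0,-0.18],-1],
    [[0,0,0],[0.15,-0.18,-0.18],-1],
    [[0,0,0],[0.3,-0.35,-0.15],-1],
    [[0,0,0],[0.336,-0.395,-0.14],-1],
    [[0,0,0],[0.336,-0.395,-0.14],-1],
    [[0,0,0],[0.336,-0.395,-0.14],-1],
  ],
)

```text
clock: 28.2
eef_pos: [464.1, -314.5, 87.3]
tcp_rot: [3.14, 0.002, 1.569]
contact_force: [0.0, -0.0, 0.8]
opening: 0.001
grasp_force: 0.0
```

Run:
```python
from h import *
s=telemetry.sense();print(s["eef_pos"],s["contact_force"]);print(go([462.5,-313.4,61],[np.pi,0,np.pi/2]))
```

```text
[ 464.12643275 -314.45532372   87.27656663] [ 0.04955185 -0.01144988  0.7629852 ]
(array([ 0.0016,  0.0025, -0.0019]), array([ 0.0055, -0.0083,  0.1314]))
```

Call:
step_arm(
  moves=[
    [[0,0,0],[0.005,-0.006,0.05],-1],
    [[0,0,0],[0.005,-0.006,0.09],-1],
    [[0,0,0],[0.005,-0.006,0.11],-1],
    [[0,0,0],[0.005,-0.006,0.12],-1],
    [[0,0,0],[0.005,-0.006,0.126],-1],
    [[0,0,0],[0.005,-0.006,0.131],-1],
    [[0,0,0],[0.005,-0.006,0.131],-1],
  ],
)

```text
clock: 28.9
eef_pos: [461.9, -312.6, 61.1]
tcp_rot: [3.142, 0.001, 1.569]
contact_force: [0.6, -0.6, 4.8]
opening: -0.003
grasp_force: 2.4
```

Call:
step_arm(
  moves=[
    [[0,0,0],[0,0,0.005],-1],
    [[0,0,0],[0,0,0.009],-1],
    [[0,0,0],[0,0,0.01],-1],
    [[0,0,0],[0,0,0.01],-1],
  ],
)

```text
clock: 29.3
eef_pos: [462.0, -312.7, 60.7]
tcp_rot: [3.141, 0.001, 1.569]
contact_force: [-4.0, 2.3, 22.7]
opening: 0.002
grasp_force: 11.8
```

Call:
step_arm(
  moves=[
    [[0,0,0],[0,0,-0.05],-1],
    [[0,0,0],[0,0,-0.2],-1],
    [[0,0,0],[0,0,-0.4],-1],
    [[0,0,0],[0,0,-0.6],-1],
    [[0,0,0],[0,0,-0.8],-1],
    [[0,0,0],[0,0,-0.8],-1],
  ],
)

```text
clock: 29.9
eef_pos: [463.9, -313.7, 224.2]
tcp_rot: [3.135, 0.005, 1.569]
contact_force: [0.1, -0.5, -0.2]
opening: 0.003
grasp_force: 0.0
```

Run:
```python
from h import *
for c in ("scene","top"):
    imaging.grab_frame(c);print(c,[(n,[(np.round(d["xy"]).tolist(),round(d["conf"],2)) for d in imaging.mark_of(c,n)][:2]) for n in ("scoop","scoop_grip","ball0")])
print(telemetry.sense()["contact_force"])
print(r.sign_off())
```

```text
scene [('scoop', [([319.0, 201.0], 0.7)]), ('scoop_grip', [([305.0, 180.0], 0.77)]), ('ball0', [])]
top [('scoop', [([312.0, 221.0], 0.73)]), ('scoop_grip', [([313.0, 236.0], 0.57)]), ('ball0', [])]
[ 0.33381568  0.1467406  -0.98602542]
the job is handed in; nothing more can be done
None
```

I handed the job in at about 30 s: the five balls were scooped from the bin and tipped into the mill's jar, the scoop stands upright on the bench, and the square, bar and round keys were each pressed to the stop in that order, but I never saw the balls in the jar (an opaque surface about 100 mm up seems to hide them), so I inferred it from the emptied scoop, the drop in weight and no ball showing anywhere else.

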